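Square the loaf tin to the stop rail

ROBOT

A 6-joint arm with a two-finger parallel gripper is mounted at the origin on the work surface. World frame = base frame: x ahead of the robot, y to its left, z up, the work surface at z = 0. Lengths are in m, angles in rad, forces in N, time in s.
With the tool pointing down it reaches from about 0.375 to 0.9 m from the base axis. Payload 3.1 kg.
Tool frame: the origin (TCP) lies on the centre line of the jaws, within the pads' length; the fingertips stand 25 mm ahead of it and the grasp point (between the pads) lies 6 mm ahead of it (robot.nose_length is the y of the fingertips in the tool frame, in m); y points along the fingers, z is the direction in which the jaws open and shut, and the axes are right-handed (so a half turn about y gives the same grasp; the last joint's range is limited). The gripper opens to 87 mm and grips with 3 to 60 N. Pads are 19 mm wide; open, the fingers measure 117 mm over their backs; the gripper's body (75 mm by 190 mm) begins 51 mm behind the grasp point.
Start: joints at [-1.317, 0.527, 1.433, -0, 1.181, -0.178], TCP at [0.262, -0.568, 0.225] pointing down, gripper open.
Joint ranges: [-3.08, 3.08], [-0.75, 2.2], [0.22, 2.44], [-1.43, 4.57], [0, 2.65], [-2.85, 2.85]. Speed limits (rad/s): [2.79, 2.79, 3.14, 3.14, 3.14, 3.14].

INTERFACE

Orientations are given as a unit quaternion [x, y, z, w].
In Python, from rig import robot, eyes, ticket gives the robot as it stands.
- The arm moves only by the tool play_rows, never from a script. Its argument "series" is a list of rows, each a list of 7 numbers: the opening, from 0 (shut) to 1 (fully open), then the shift along the tool's x, y, z scaled (see below), then the turn, a rotation vector about the tool's x, y, z scaled (see below). In form: [[claw, dx, dy, dz, ax, ay, az], ...]. A call has 1 to 12 rows; each row shifts and turns the commanded pose from where the row before left it, along the tool's axes as they then stand; what a row does not reach is not made up. The controller multiplies each number of a shift by 100 mm and each number of a turn by 180 degrees. A row lasts 1/12 s, in which the tool goes at most 41.7 mm and 7.16 degrees, less where a joint would pass 70% of its speed; a pose out of reach is approached as far as the arm can. A call with a number of a shift or a turn outside -1 to 1 is refused whole. A call with a gripper value outside its range is refused whole. The fingers move at their own pace and stop on an object; "grip_force" is the grip in N (left out, the last holds). Time passes only in rows, so rows that do not move let the fingers close. It gives the time, the measured TCP pose, the force and the opening at its end, in the units of the state.
- robot.get_obs(): the state, without advancing time (a new reading comes with each control period).
- eyes.camera(name): name is "side" or "top"; returns the picture (384x512x3 uint8, red, green, blue); there is no depth.
- eyes.camera_params(name): a dict with "K" (3x3 intrinsics, pixels), "rvec" (rotation vector, rad) and "tvec" (3), from world to camera coordinates, as OpenCV has them. Camera axes: x right, y down, z forward; pixel columns grow to the right and rows downward; lengths in m; the calibration is good to about 2 mm. A picture is of the moment at which its call begins. camera_params takes no time and is no camera call.
- ticket.hand_in(): hands the job in, once; it reports no verdict.
The state is a dict: "time": time; "q": joint angles; "joint_velocities": joint speeds; "joint_torque": joint torques, N m; "position": TCP position; "tool_rot": TCP orientation; "ft_force": force on the tool from outside, world axes, zero at the start; "moment": the same for the moment, N m; "grip_width": finger opening in m.
Only numpy, scipy, OpenCV 4.12 (cv2) and the standard library are available. Lean on these libraries where they do the work, as an engineer would, in place of code of your own. Each camera call takes 0.05 s, during which the arm holds its last target.

TASK

The heavy lidded loaf tin stands askew in front of the wooden stop rail: pushing it with the fingers at one corner and then another, walk it round, clear of the rail, until a long side (either one) faces the rail squarely, and only then push it home so that the whole of that side lies flat against the rail. Do not grasp, lift or tip the tin, and do not let it touch the rail while it is still askew. Leave the apple, jar, pastry cutter and bench scraper where they are.

Things in the scene. Friction and masses are not known exactly. Their poses are not given: they have to be found in the camera images.
- tin: Closed steel loaf tin, loose, about 0.9 kg: a plain box 100 mm wide (its x), 160 mm long (its y), 78 mm high, dark grey walls, paler ribbed lid that stays on. Origin: centre of its underside; z up. Its long sides are the faces at 50 mm along its +x and -x. Pushed near the end of a side it turns as well as slides. It starts clear of the rail, turned 40 to 90 degrees, either way, from facing it.
- rail: Wooden stop rail fixed beyond the tin: a bar 30 mm thick (its x), 440 mm long (its y), 25 mm high. Origin: centre of its underside; z up. Its -x face, 15 mm from the origin, is the stop face, towards the robot and tin. With the tin home, its origin is at x = -65 mm in the rail's frame, the x axes parallel (either sense). Fingertips 32 mm above the counter clear the rail.
- apple: Green apple, 74 mm across, 66 mm high without its stalk, loose; bystander. Origin: centre of its underside.
- jar: Small lidded jar, 56 mm across, 75 mm high, loose; bystander. Origin: centre of its underside.
- cutter: Round steel pastry cutter (open ring), 70 mm across, 45 mm high, loose; bystander. Origin: centre of its underside.
- scraper: Bench scraper lying flat, 100 mm (its x, -67 to +33 mm) by 135 mm (its y): steel blade towards -x, wooden handle 22 mm high along y at x = +20 mm; loose; bystander. Origin: on the counter.
There are look-alikes about, which are no part of the job. There is more than one size of the tin; the one meant has the size given above.

How it is judged:
By the outcome, as a careful person would: the job done as asked, in the order asked, and still so for the second after the job is handed in, with the robot touching nothing.
It also fails if it takes over 72 s, if anything falls off the work surface, if the arm or the gripper's body presses on something with over 40 N, if the wrist force passes 120 N, or if a joint passes its speed limit or range.

## Working session

There is one attempt and no reset: what is moved stays moved. The work goes in short steps, Python scripts to look and compute and a tool call to move; the robot and the scene stay as the last step left them, time stands still between calls to the robot, and variables do not carry over. Pictures are saved under pics/ and viewed, and the job is handed in when it is done.

Besides the shell and the picture viewer there is one more tool, called after "Request:" by a JSON object that holds its "name" and its "arguments". play_rows: Moves the arm, as the interface text tells. Its arguments: {"type":"object","properties":{"series":{"type":"array","items":{"type":"array","items":{"type":"number"}}},"grip_force":{"type":"number"}},"required":["series"]}

```bash
ls; mkdir -p pics; python3 - <<'E'
from rig import robot,eyes
import cv2
for n in("top","side"):
    cv2.imwrite(f"pics/{n}0.png",cv2.cvtColor(eyes.camera(n),cv2.COLOR_RGB2BGR)); p=eyes.camera_params(n);print(n,p)
o=robot.get_obs();print(o,robot.nose_length)
E
```

```text
pics
top {'K': array([[401.35105303,   0.        , 253.63374021],
       [  0.        , 401.35105303, 193.92801305],
       [  0.        ,   0.        ,   1.        ]]), 'rvec': array([ 2.16184708, -2.22103653,  0.08679258]), 'tvec': array([-0.1099124 ,  0.43123722,  1.39482957])}
side {'K': array([[368.29547039,   0.        , 251.51642881],
       [  0.        , 368.29547039, 194.78289924],
       [  0.        ,   0.        ,   1.        ]]), 'rvec': array([ 0.98816185, -2.45910692,  1.03635189]), 'tvec': array([0.24873136, 0.30475002, 0.84330697])}
{'time': 0.1, 'q': array([-1.31750200e+00,  5.28391065e-01,  1.43378836e+00, -3.71820822e-05,
        1.18141037e+00, -1.78484800e-01]), 'joint_velocities': array([-0.00038922, -0.00133547, -0.00200613, -0.00144722, -0.00293254,
       -0.00105214]), 'joint_torque': array([-3.00750912e-05, -4.40985167e+01, -1.77151895e+01,  6.34478847e-02,
        5.34001691e-02, -4.44109151e-05]), 'position': array([ 0.26141033, -0.56697046,  0.224454  ]), 'tool_rot': array([-0.15151725,  0.69139589, -0.6899856 ,  0.15144014]), 'ft_force': array([ 0.09469337, -0.32946105, -0.86996439]), 'moment': array([-0.03645733, -0.0016556 ,  0.02481416]), 'grip_width': 0.08739778152946912} 0.025
```

View pics/top0.png

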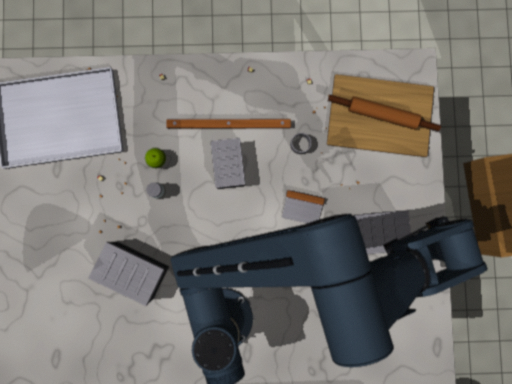

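View pics/side0.png

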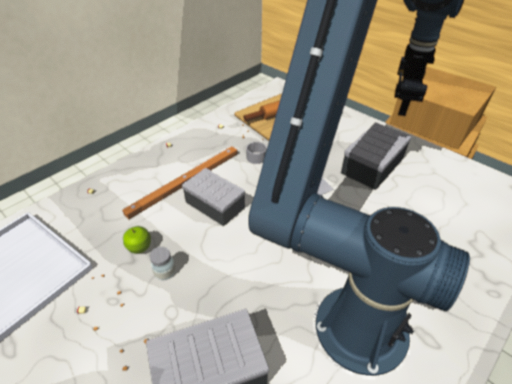

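```bash
cat > h.py <<'E'
import numpy as np,cv2
from rig import robot,eyes
def ray(n,uv,z):
    p=eyes.camera_params(n);R=cv2.Rodrigues(p["rvec"])[0];t=p["tvec"]
    d=R.T@np.linalg.inv(p["K"])@np.array([uv[0],uv[1],1.]);c=-R.T@t
    return c+d*(z-c[2])/d[2]
def proj(n,P):
    p=eyes.camera_params(n);return cv2.projectPoints(np.array(P,float).reshape(-1,3),p["rvec"],p["tvec"],p["K"],None)[0].reshape(-1,2)
def save(name,im,box=None,s=1):
    if box: im=im[box[1]:box[3],box[0]:box[2]]
    cv2.imwrite(f"pics/{name}.png",cv2.resize(cv2.cvtColor(im,cv2.COLOR_RGB2BGR),None,fx=s,fy=s,interpolation=cv2.INTER_CUBIC))
E
python3 - <<'E'
from h import *
im=cv2.cvtColor(cv2.imread("pics/top0.png"),cv2.COLOR_BGR2RGB)
save("crop0",im,(150,100,340,240),4)
im=cv2.cvtColor(cv2.imread("pics/top0.png"),cv2.COLOR_BGR2HSV)
for p in[(228,150),(228,180),(210,170),(200,190),(240,185),(180,123),(250,123)]:print(p,im[p[1],p[0]])
E
```

```text
(228, 150) [140  12 131]
(228, 180) [130  12 132]
(210, 170) [ 17  12 144]
(200, 190) [ 15  12 164]
(240, 185) [120   8  62]
(180, 123) [ 12 186 115]
(250, 123) [ 13 186 129]
```

View pics/crop0.png

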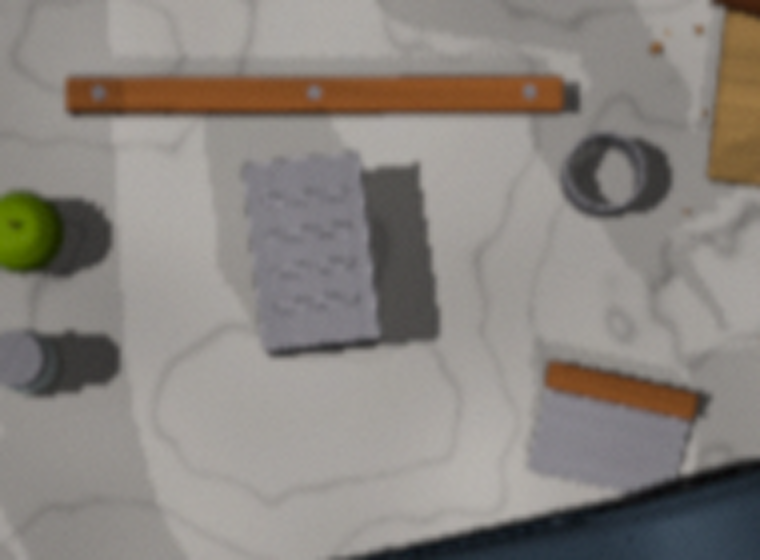

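```bash
cat >> h.py <<'E'
def tin(im=None,box=(150,100,330,235),h=0.078):
    if im is None: im=eyes.camera("top")
    hsv=cv2.cvtColor(cv2.GaussianBlur(im,(3,3),0),cv2.COLOR_RGB2HSV)
    m=((hsv[...,0]>105)&(hsv[...,0]<165)&(hsv[...,2]>105)&(hsv[...,1]>5)).astype(np.uint8)
    mm=np.zeros_like(m);mm[box[1]:box[3],box[0]:box[2]]=m[box[1]:box[3],box[0]:box[2]]
    mm=cv2.morphologyEx(cv2.morphologyEx(mm,cv2.MORPH_CLOSE,np.ones((3,3))),cv2.MORPH_OPEN,np.ones((3,3)))
    out=[]
    for c in cv2.findContours(mm,cv2.RETR_EXTERNAL,cv2.CHAIN_APPROX_NONE)[0]:
        if cv2.contourArea(c)<500: continue
        # pixel-centre contours: half pixel short each side
        W=np.array([ray("top",p,h)[:2] for p in c[:,0].astype(float)],np.float32)
        (cx,cy),(a,b),th=cv2.minAreaRect(W*1000)
        if a>b: lg=th;
        else: lg=th+90; a,b=b,a
        lg=(lg+90)%180-90  # long axis direction, deg from +x
        M=cv2.moments(c);ctr=ray("top",(M['m10']/M['m00'],M['m01']/M['m00']),h)[:2]*1000
        # moment axis
        mu=np.cov((W*1000).T)
        out.append((np.round([cx,cy],1),np.round(ctr,1),round(a+3.5,1),round(b+3.5,1),round(lg,1),c))
    return out,mm
E
python3 - <<'E'
from h import *
im=cv2.cvtColor(cv2.imread("pics/top0.png"),cv2.COLOR_BGR2RGB)
o,m=tin(im,(0,0,512,384))
for x in o: print(x[:5],x[5].mean(0))
hsv=cv2.cvtColor(im,cv2.COLOR_RGB2HSV)
r=((abs(hsv[...,0].astype(int)-12)<6)&(hsv[...,1]>130)).astype(np.uint8)
for c in cv2.findContours(r,0,1)[0]:
    if cv2.contourArea(c)<100: continue
    W=np.array([ray("top",p,.025)[:2]*1000 for p in c[:,0].astype(float)],np.float32)
    print(cv2.minAreaRect(W),c.mean(0),cv2.boxPoints(cv2.minAreaRect(W)).round())
for nm,p,z in[("apple",(154,157),.04),("jar",(154,190),.075),("cutter",(303,144),.045),("scr",(304,206),0)]:print(nm,ray("top",p,z))
E
```

```text
(array([171.1, 309.6]), array([171.4, 310. ]), 213.4, 131.7, 63.2) [[125.58563536 273.79558011]]
(array([ 360.6, -279.8]), array([ 363.1, -277.7]), 126.0, 68.4, 75.2) [[301.04123711 210.58762887]]
(array([534.1, -34.4]), array([533.4, -34.4]), 160.5, 101.6, 4.8) [[227.13380282 162.36619718]]
(array([703. , 529.3]), array([702.1, 528.2]), 392.0, 300.2, -83.3) [[ 59.25445293 117.44020356]]
((411.45733642578125, -300.66290283203125), (130.94467163085938, 21.28620719909668), 75.44148254394531) [[305.2278481  197.15189873]] [[ 385. -361.]
 [ 405. -367.]
 [ 438. -240.]
 [ 418. -235.]]
((369.3726806640625, -940.6698608398438), (163.0394287109375, 355.9729919433594), 85.89823913574219) [[491.01067616 202.86476868]] [[  186. -1009.]
 [  541. -1035.]
 [  553.  -872.]
 [  198.  -847.]]
((678.897705078125, -39.81463623046875), (434.16619873046875, 25.107500076293945), 88.57593536376953) [[228.26070039 123.48638132]] [[ 661. -257.]
 [ 686. -257.]
 [ 697.  177.]
 [ 672.  178.]]
((675.8836059570312, -588.7593383789062), (403.61065673828125, 213.068115234375), 81.33941650390625) [[375.31405694 126.33451957]] [[ 540. -772.]
 [ 751. -804.]
 [ 812. -405.]
 [ 601. -373.]]
apple [0.5638631  0.22044091 0.04      ]
jar [0.44617094 0.21335135 0.075     ]
cutter [ 0.59527136 -0.29734129  0.045     ]
scr [ 0.38146815 -0.29921071  0.        ]
```

```bash
cat >> h.py <<'E'
from scipy.spatial.transform import Rotation as Ro
def st():
    o=robot.get_obs();R=Ro.from_quat(o['tool_rot']).as_matrix()
    print('t',round(o['time'],2),'p',(o['position']*1000).round(1),'F',o['ft_force'].round(1),'w',round(o['grip_width']*1000),'\nx',R[:,0].round(3),'y',R[:,1].round(3),'z',R[:,2].round(3),'q',o['q'].round(2))
    return o,R
def rel(P): # target mm world -> shift numbers in tool axes (100mm units)
    o,R=st();print(P,'shift',(R.T@(np.array(P)/1000-o['position'])*10).round(3))
E
python3 - <<'E'
from h import *
o,R=st()
rel([596,-135,150])
# turn to make tool z = +y world / -y
for zs in(1,-1):
    z=np.array([0.025*zs,zs,0]);z/=np.linalg.norm(z);y=np.array([0,0,-1.]);x=np.cross(y,z)
    T=np.array([x,y,z]).T; print(zs,(Ro.from_matrix(R.T@T).as_rotvec()/np.pi).round(4))
E
```

```text
t 0.1 p [ 261.4 -567.   224.5] F [ 0.1 -0.3 -0.9] w 87 
x [-0.908 -0.418 -0.   ] y [-0.001  0.002 -1.   ] z [ 0.418 -0.908 -0.002] q [-1.32  0.53  1.43 -0.    1.18 -0.18]
t 0.1 p [ 261.4 -567.   224.5] F [ 0.1 -0.3 -0.9] w 87 
x [-0.908 -0.418 -0.   ] y [-0.001  0.002 -1.   ] z [ 0.418 -0.908 -0.002] q [-1.32  0.53  1.43 -0.    1.18 -0.18]
[596, -135, 150] shift [-4.846  0.751 -2.521]
1 [ 1.000e-04 -8.546e-01 -9.000e-04]
-1 [0.0006 0.1454 0.    ]
```

Request:
{"name": "play_rows", "arguments": {"series": [[0, 0, 0, 0, 0, 0.0364, 0], [0, 0, 0, 0, 0, 0.0364, 0], [0, 0, 0, 0, 0, 0.0364, 0], [0, 0, 0, 0, 0, 0.0362, 0], [0, -0.23, 0, -0.3, 0, 0, 0], [0, -0.23, 0, -0.3, 0, 0, 0], [0, -0.23, 0, -0.3, 0, 0, 0], [0, -0.23, 0, -0.3, 0, 0, 0], [0, -0.23, 0, -0.3, 0, 0, 0], [0, -0.23, 0, -0.3, 0, 0, 0], [0, -0.23, 0, -0.3, 0, 0, 0], [0, -0.23, 0, -0.3, 0, 0, 0]]}}

```text
time: 1.1
position: [0.4522, -0.3305, 0.225]
tool_rot: [0.009, 0.707, -0.707, -0.009]
ft_force: [0.5, -0.2, -0.2]
grip_width: 0.0148
```

```bash
python3 - <<'E'
from h import *
rel([596,-140,150])
E
```

```text
t 1.1 p [ 452.2 -330.5  225. ] F [ 0.5 -0.2 -0.2] w 15 
x [-1.     0.025  0.001] y [-0.001  0.001 -1.   ] z [-0.025 -1.    -0.001] q [-0.83  0.44  1.6   0.    1.1   0.77]
[596, -140, 150] shift [-1.39   0.751 -1.94 ]
```

Request:
{"name": "play_rows", "arguments": {"series": [[0, -0.2, 0.1, -0.277, 0, 0, 0], [0, -0.2, 0.1, -0.277, 0, 0, 0], [0, -0.2, 0.1, -0.277, 0, 0, 0], [0, -0.2, 0.1, -0.277, 0, 0, 0], [0, -0.2, 0.1, -0.277, 0, 0, 0], [0, -0.2, 0.1, -0.277, 0, 0, 0], [0, -0.19, 0.1, -0.277, 0, 0, 0], [0, 0, 0.3, 0, 0, 0, 0], [0, 0, 0.3, 0, 0, 0, 0], [0, 0, 0.2, 0, 0, 0, 0], [0, 0, 0.17, 0, 0, 0, 0], [0, 0, 0, 0, 0, 0, 0]]}}

```text
time: 2.1
position: [0.5923, -0.1404, 0.0542]
tool_rot: [0.006, 0.708, -0.706, -0.012]
ft_force: [-0.9, -0.4, 0.2]
grip_width: 0.0006
```

```bash
python3 - <<'E'
from h import *
st();im=eyes.camera("top");save("t1",im,(130,80,360,270),3);o,_=tin(im)
for x in o:print(x[:5])
im=eyes.camera("side");save("s1",im,(80,100,350,300),3)
E
```

```text
t 2.1 p [ 592.3 -140.4   54.2] F [-0.9 -0.4  0.2] w 1 
x [-1.     0.025  0.008] y [-0.008  0.003 -1.   ] z [-0.025 -1.    -0.003] q [-0.42  0.74  1.59 -0.    0.82  1.18]
```

View pics/t1.png

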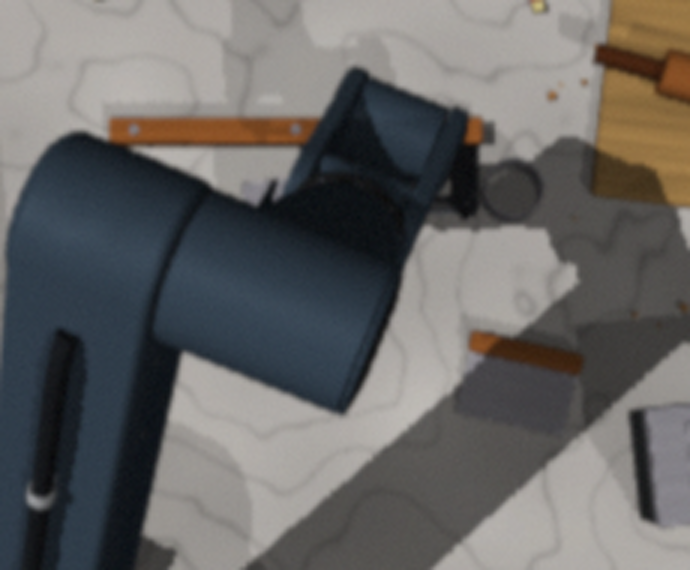

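View pics/s1.png

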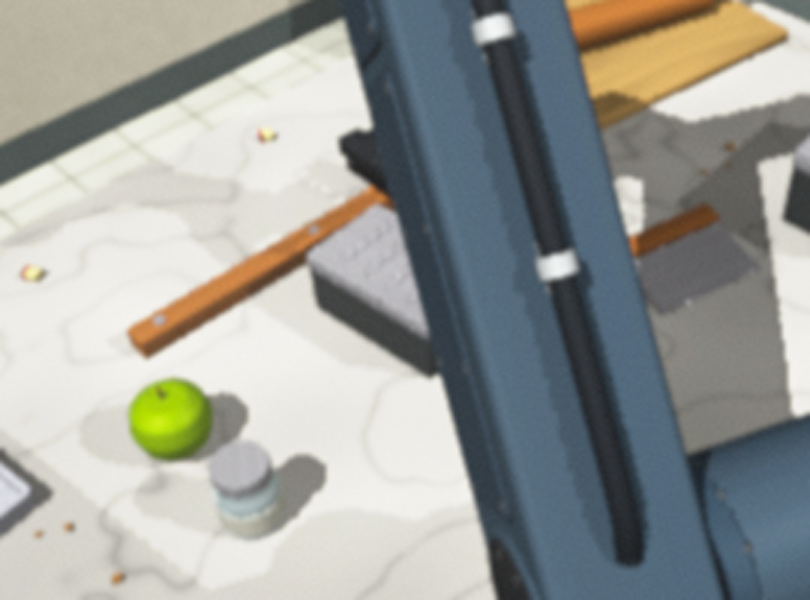

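Request:
{"name": "play_rows", "arguments": {"series": [[0, 0, -0.04, -0.12, 0, 0, 0], [0, 0, 0, -0.12, 0, 0, 0], [0, 0, 0, -0.12, 0, 0, 0], [0, 0, 0, -0.1, 0, 0, 0], [0, 0, 0, -0.07, 0, 0, 0], [0, 0.01, 0, -0.07, 0, 0, 0], [0, 0.01, 0, -0.07, 0, 0, 0], [0, 0.015, 0, -0.07, 0, 0, 0], [0, 0.02, 0, -0.07, 0, 0, 0], [0, 0.025, 0, -0.07, 0, 0, 0], [0, 0.03, 0, -0.07, 0, 0, 0], [0, 0, 0, 0, 0, 0, 0]]}}

```text
time: 3.2
position: [0.5861, -0.0453, 0.0625]
tool_rot: [0.008, 0.707, -0.707, -0.009]
ft_force: [2.2, -1.7, 0.0]
grip_width: 0.0008
```

```bash
python3 - <<'E'
from h import *
st();im=eyes.camera("side");save("s2",im,(80,100,350,300),3)
E
```

```text
t 3.2 p [586.1 -45.3  62.5] F [ 2.2 -1.7  0. ] w 1 
x [-1.     0.025  0.001] y [-0.001  0.001 -1.   ] z [-0.025 -1.    -0.001] q [-0.27  0.7   1.65  0.    0.79  1.33]
```

View pics/s2.png

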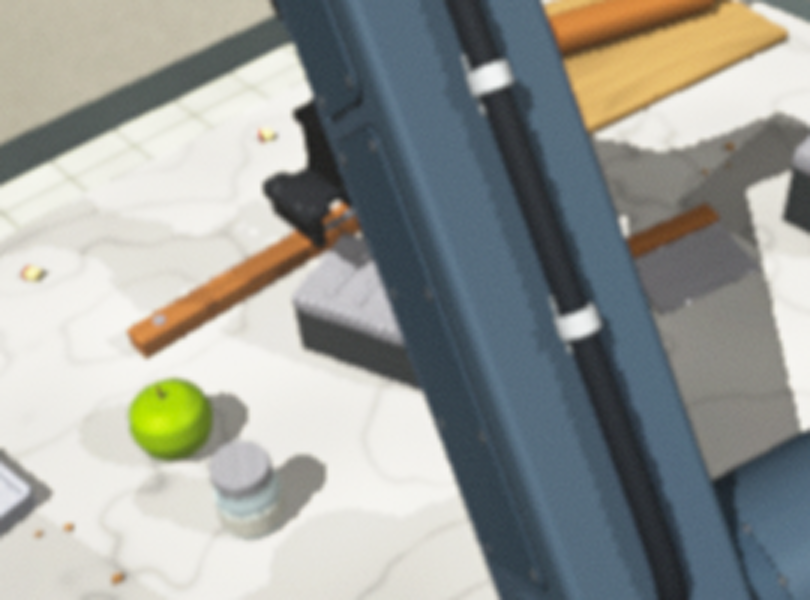

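```bash
python3 - <<'E'
from h import *
print(ray("side",(80+296/3,100+300/3),.078), ray("side",(80+302/3,100+345/3),.0))
E
```

```text
[0.5606363  0.07020712 0.078     ] [0.57612825 0.06457009 0.        ]
```

Request:
{"name": "play_rows", "arguments": {"series": [[0, 0.035, 0, -0.06, 0, 0, 0], [0, 0.035, 0, -0.06, 0, 0, 0], [0, 0.04, 0, -0.06, 0, 0, 0], [0, 0.04, 0, -0.055, 0, 0, 0], [0, 0.02, 0, -0.03, 0, 0, 0], [0, -0.05, 0, 0.1, 0, 0, 0], [0, -0.05, -0.1, 0.2, 0, 0, 0], [0, 0, -0.3, 0.25, 0, 0, 0], [0, 0, -0.2, 0.35, 0, 0, 0], [0, 0.1, -0.1, 0.38, 0, 0, 0], [0, 0.1, 0, 0.4, 0, 0, 0], [0, 0.1, 0, 0.4, 0, 0, 0]]}}

```text
time: 4.25
position: [0.5437, -0.2283, 0.1329]
tool_rot: [0.008, 0.708, -0.706, -0.009]
ft_force: [0.9, 0.9, 1.0]
grip_width: 0.0006
```

Request:
{"name": "play_rows", "arguments": {"series": [[0, 0.15, 0, 0.35, 0, 0, 0], [0, 0.15, 0, 0.35, 0, 0, 0], [0, 0.15, 0, 0.35, 0, 0, 0], [0, 0, 0, 0, 0, 0, 0]]}}

```text
time: 4.58
position: [0.4941, -0.3374, 0.1319]
tool_rot: [-0.01, -0.707, 0.707, 0.012]
ft_force: [0.8, 0.7, 1.0]
grip_width: 0.0007
```

```bash
python3 - <<'E'
from h import *
st();im=eyes.camera("top");save("t3",im,(130,80,360,270),3);o,_=tin(im)
for x in o:print(x[:5],x[5].mean(0))
E
```

```text
t 4.58 p [ 494.1 -337.4  131.9] F [0.8 0.7 1. ] w 1 
x [-0.999  0.032  0.002] y [-0.002 -0.001 -1.   ] z [-0.032 -0.999  0.001] q [-0.78  0.61  1.58 -0.    0.95  0.82]
```

View pics/t3.png

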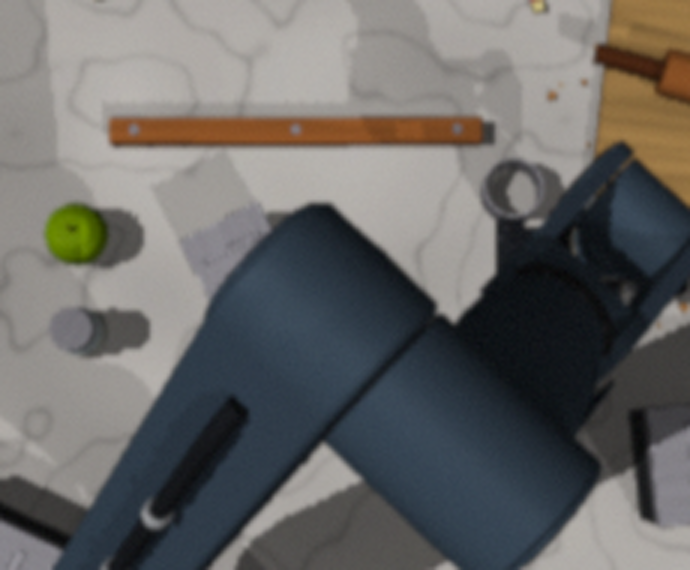

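Request:
{"name": "play_rows", "arguments": {"series": [[0, 0.3, 0, 0.25, 0, 0, 0], [0, 0.3, 0, 0.25, 0, 0, 0], [0, 0.3, 0, 0.25, 0, 0, 0], [0, 0.3, 0, 0.25, 0, 0, 0], [0, 0.3, 0, 0.25, 0, 0, 0], [0, 0.2, 0, 0.25, 0, 0, 0], [0, 0, 0, 0, 0, 0, 0]]}}

```text
time: 5.22
position: [0.3206, -0.4801, 0.1322]
tool_rot: [-0.01, -0.707, 0.707, 0.011]
ft_force: [1.0, -0.7, 0.8]
grip_width: 0.0004
```

```bash
python3 - <<'E'
from h import *
a,b=ray("top",(181.7,141.7),.078),ray("top",(204,130.7),.078);print(a,b)
st();im=eyes.camera("top");save("t4",im,(130,80,360,270),3);o,_=tin(im)
for x in o:print(x[:5],x[5].mean(0))
E
```

```text
[0.60726601 0.11753442 0.078     ] [0.64306041 0.04152857 0.078     ]
t 5.22 p [ 320.6 -480.1  132.2] F [ 1.  -0.7  0.8] w 0 
x [-1.     0.03   0.001] y [-0.001 -0.001 -1.   ] z [-0.03  -1.     0.001] q [-1.17  0.59  1.64 -0.    0.92  0.43]
(array([495.3,  13.4]), array([494.7,  13.2]), 160.5, 102.2, 26.6) [[213.1796875 174.0234375]]
```

View pics/t4.png

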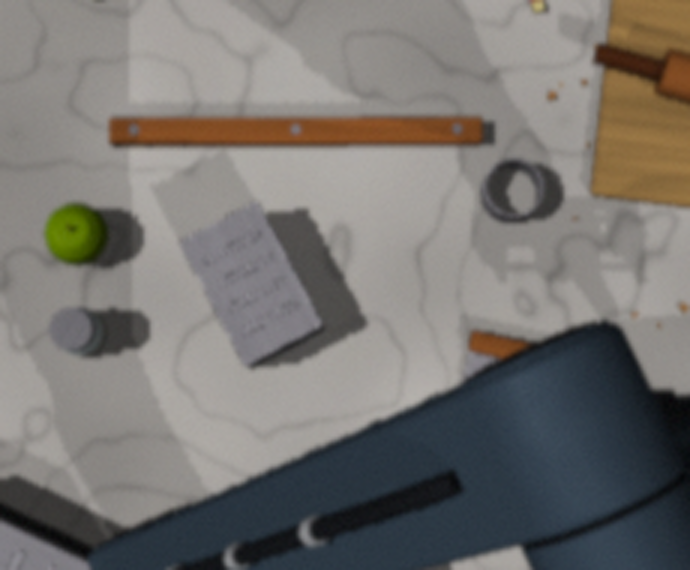

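Request:
{"name": "play_rows", "arguments": {"series": [[0, -0.15, 0, -0.33, 0, 0, 0], [0, -0.15, 0, -0.33, 0, 0, 0], [0, -0.15, 0, -0.33, 0, 0, 0], [0, -0.15, 0, -0.33, 0, 0, 0], [0, -0.15, 0, -0.33, 0, 0, 0], [0, -0.15, 0, -0.33, 0, 0, 0], [0, -0.1, 0, -0.34, 0, 0, 0], [0, 0, 0, -0.35, 0, 0, 0], [0, 0, 0, -0.35, 0, 0, 0], [0, 0, 0, -0.35, 0, 0, 0], [0, 0, 0, -0.35, 0, 0, 0], [0, 0, 0, -0.3, 0, 0, 0]]}}

```text
time: 6.27
position: [0.4319, -0.0725, 0.1321]
tool_rot: [0.007, 0.708, -0.706, -0.009]
ft_force: [1.0, -0.1, 0.5]
grip_width: 0.0007
```

```bash
python3 - <<'E'
from h import *
rel([405,60,130])
E
```

```text
t 6.27 p [431.9 -72.5 132.1] F [ 1.  -0.1  0.5] w 1 
x [-1.     0.022  0.004] y [-0.004  0.003 -1.   ] z [-0.022 -1.    -0.003] q [-0.42  0.45  1.98  0.    0.72  1.17]
[405, 60, 130] shift [ 0.299  0.026 -1.319]
```

Request:
{"name": "play_rows", "arguments": {"series": [[0, 0.075, 0, -0.33, 0, 0, 0], [0, 0.075, 0, -0.33, 0, 0, 0], [0, 0.075, 0, -0.33, 0, 0, 0], [0, 0.075, 0, -0.34, 0, 0, 0], [0, 0, 0.25, 0, 0, 0, 0], [0, 0, 0.25, 0, 0, 0, 0], [0, 0, 0.22, 0, 0, 0, 0], [0, 0, 0, 0, 0, 0, 0]]}}

```text
time: 6.93
position: [0.4035, 0.0587, 0.0577]
tool_rot: [0.004, 0.708, -0.706, -0.011]
ft_force: [-1.3, 0.2, -0.1]
grip_width: 0.0006
```

```bash
python3 - <<'E'
from h import *
rel([405,60,58])
im=eyes.camera("side");save("s5",im,(80,100,350,300),3)
E
```

```text
t 6.93 p [403.5  58.7  57.7] F [-1.3  0.2 -0.1] w 1 
x [-1.     0.022  0.009] y [-0.009  0.002 -1.   ] z [-0.022 -1.    -0.001] q [-0.13  0.59  2.1   0.    0.46  1.46]
[405, 60, 58] shift [-0.015 -0.003 -0.013]
```

View pics/s5.png

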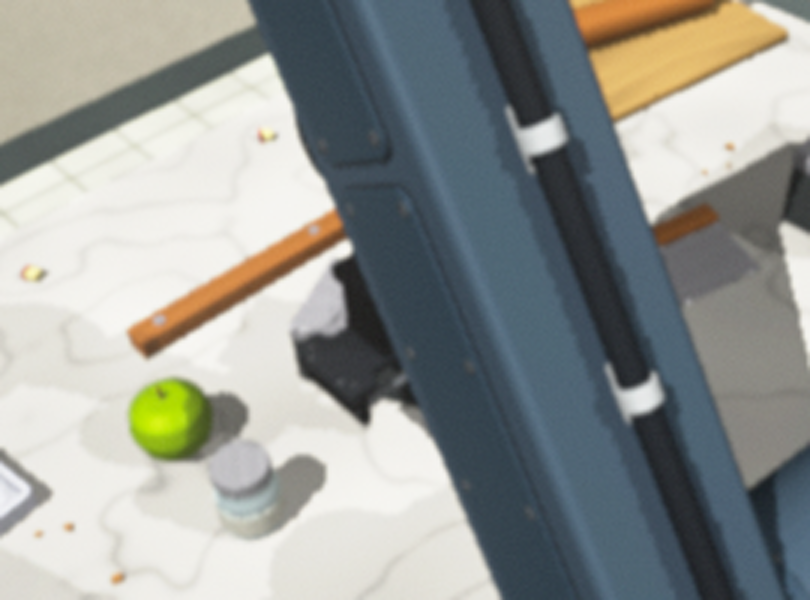

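Request:
{"name": "play_rows", "arguments": {"series": [[0, -0.03, 0, 0.07, 0, 0, 0], [0, -0.03, 0, 0.07, 0, 0, 0], [0, -0.02, 0, 0.067, 0, 0, 0], [0, -0.02, 0, 0.067, 0, 0, 0], [0, -0.02, 0, 0.067, 0, 0, 0], [0, -0.03, 0, 0.063, 0, 0, 0], [0, -0.03, 0, 0.063, 0, 0, 0], [0, -0.03, 0, 0.063, 0, 0, 0], [0, -0.04, 0, 0.057, 0, 0, 0], [0, -0.04, 0, 0.057, 0, 0, 0], [0, -0.04, 0, 0.057, 0, 0, 0], [0, 0, 0, 0, 0, 0, 0]]}}

```text
time: 7.98
position: [0.4407, -0.0162, 0.0603]
tool_rot: [-0.01, -0.707, 0.708, 0.008]
ft_force: [-1.6, 0.5, 0.4]
grip_width: 0.0005
```

```bash
python3 - <<'E'
from h import *
st()
im=eyes.camera("side");save("s6",im,(80,100,350,300),3)
im=eyes.camera("top");save("t6",im,(130,80,360,270),3)
E
```

```text
t 7.98 p [440.7 -16.2  60.3] F [-1.6  0.5  0.4] w 0 
x [-1.     0.026 -0.003] y [ 0.003 -0.001 -1.   ] z [-0.026 -1.     0.001] q [-0.29  0.6   2.03 -0.    0.51  1.31]
```

View pics/s6.png

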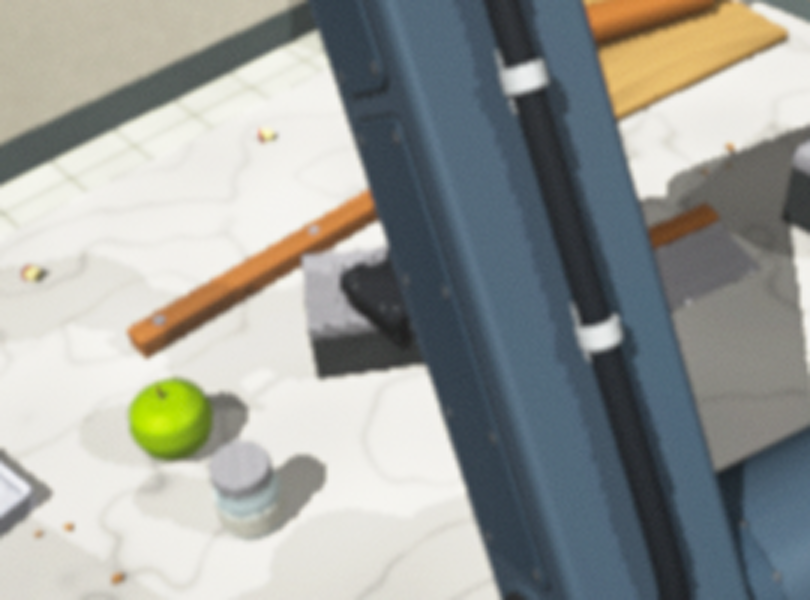

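View pics/t6.png

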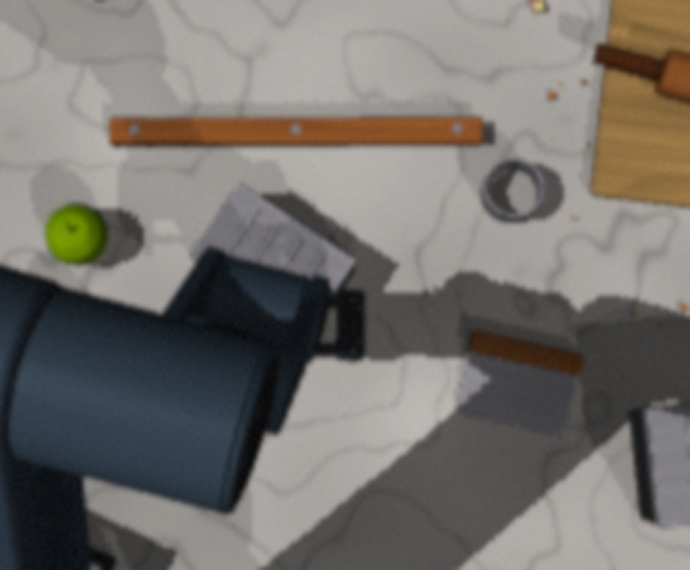

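```bash
python3 - <<'E'
from h import *
f=lambda x,y:ray("top",(130+x/3,80+y/3),.078)[:2]*1000
a,b=f(242,183),f(355,262);d=a-b;print(a,b,np.hypot(*d),np.degrees(np.arctan2(d[1],d[0])))
th=np.arctan2(d[1],d[0]);n=np.array([-np.sin(th),np.cos(th)]);print('c',(a+b)/2+50*n)
E
```

```text
[607.17711917  19.66661217] [ 514.15346794 -105.3816454 ] 155.8539906769186 53.354366339479746
c [520.54817592 -13.01431182]
```

Request:
{"name": "play_rows", "arguments": {"series": [[0, -0.048, 0, 0.051, 0, 0, 0], [0, -0.051, 0, 0.048, 0, 0, 0], [0, -0.054, 0, 0.045, 0, 0, 0], [0, -0.057, 0, 0.041, 0, 0, 0], [0, -0.059, 0, 0.038, 0, 0, 0], [0, -0.061, 0, 0.034, 0, 0, 0], [0, -0.063, 0, 0.03, 0, 0, 0], [0, 0, 0, 0, 0, 0, 0]]}}

```text
time: 8.75
position: [0.4804, -0.0458, 0.0605]
tool_rot: [-0.011, -0.706, 0.708, 0.007]
ft_force: [-0.1, -1.4, -0.2]
grip_width: 0.0002
```

```bash
python3 - <<'E'
from h import *
st()
im=eyes.camera("top");save("t7",im,(130,80,360,270),3)
E
```

```text
t 8.75 p [480.4 -45.8  60.5] F [-0.1 -1.4 -0.2] w 0 
x [-1.     0.026 -0.005] y [ 0.005 -0.002 -1.   ] z [-0.026 -1.     0.002] q [-0.33  0.62  1.92 -0.    0.59  1.27]
```

View pics/t7.png

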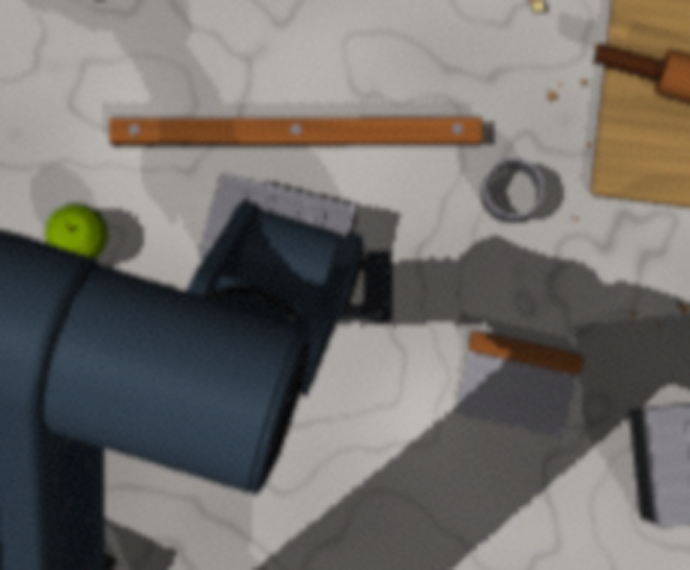

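```bash
cat >> h.py <<'E'
def edge(p,q,ox=130,oy=80,s=3):
    f=lambda x,y:ray("top",(ox+x/s,oy+y/s),.078)[:2]*1000
    a,b=f(*p),f(*q);d=a-b;th=np.arctan2(d[1],d[0]);n=np.array([-np.sin(th),np.cos(th)])
    print(a,b,np.hypot(*d),np.degrees(th),'c',(a+b)/2+50*n)
E
python3 -c "
from h import *
edge((222,174),(356,207))"
```

```text
[618.02083584  42.00100808] [ 576.54998993 -108.15936289] 155.7817963461775 74.56107005162147 c [549.08967548 -19.76862159]
```

Request:
{"name": "play_rows", "arguments": {"series": [[0, -0.055, 0, 0.024, 0, 0, 0], [0, -0.056, 0, 0.021, 0, 0, 0], [0, -0.057, 0, 0.018, 0, 0, 0], [0, -0.058, 0, 0.015, 0, 0, 0], [0, 0, 0, 0, 0, 0, 0], [0, 0.15, 0, 0, 0, 0, 0], [0, 0.25, -0.1, 0, 0, 0, 0], [0, 0.2, -0.3, 0.2, 0, 0, 0], [0, 0, -0.3, 0.3, 0, 0, 0], [0, 0, -0.1, 0.38, 0, 0, 0], [0, 0, 0, 0.4, 0, 0, 0], [0, 0, 0, 0.4, 0, 0, 0]]}}

```text
time: 9.8
position: [0.4376, -0.2217, 0.1418]
tool_rot: [-0.011, -0.705, 0.709, 0.006]
ft_force: [1.4, -0.1, 0.0]
grip_width: 0.0003
```

Request:
{"name": "play_rows", "arguments": {"series": [[0, 0, 0, 0.4, 0, 0, 0], [0, 0.1, 0, 0.38, 0, 0, 0], [0, 0.2, 0, 0.35, 0, 0, 0], [0, 0.2, 0, 0.35, 0, 0, 0], [0, 0.2, 0, 0.35, 0, 0, 0], [0, 0.2, 0, 0.35, 0, 0, 0], [0, 0.2, 0, 0.25, 0, 0, 0], [0, 0, 0, 0, 0, 0, 0]]}}

```text
time: 10.47
position: [0.3173, -0.467, 0.1406]
tool_rot: [-0.012, -0.704, 0.71, 0.01]
ft_force: [0.5, 0.0, 0.3]
grip_width: 0.0004
```

```bash
python3 - <<'E'
from h import *
st();im=eyes.camera("top");save("t8",im,(130,80,360,270),3);o,_=tin(im)
for x in o:print(x[:5],x[5].mean(0))
E
```

```text
t 10.47 p [ 317.3 -467.   140.6] F [0.5 0.  0.3] w 0 
x [-1.     0.031 -0.003] y [ 0.003 -0.01  -1.   ] z [-0.031 -0.999  0.01 ] q [-1.17  0.56  1.67 -0.    0.9   0.43]
(array([567.7, -15.9]), array([567.4, -15.9]), 160.7, 100.2, 83.5) [[221.62937063 152.51748252]]
```

View pics/t8.png

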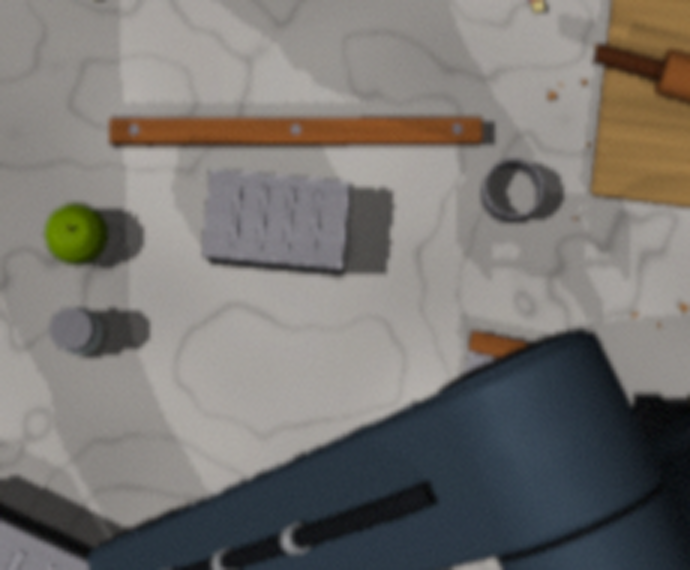

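```bash
cat >> h.py <<'E'
def rail(im):
    hsv=cv2.cvtColor(im,cv2.COLOR_RGB2HSV)
    r=((abs(hsv[...,0].astype(int)-12)<6)&(hsv[...,1]>130)).astype(np.uint8);r[:,:150]=0;r[:110]=0;r[135:]=0;r[:,296:]=0
    lo=[];hi=[]
    for c in range(175,286):
        ys=np.where(r[:,c])[0]
        if len(ys)>3: hi.append(ray("top",(c,ys[0]-.5),.025)[:2]*1000); lo.append(ray("top",(c,ys[-1]+.5),.025)[:2]*1000)
    for n,L in(("far",hi),("near",lo)):
        L=np.array(L);k=np.polyfit(L[:,1],L[:,0],1);print(n,'x=%.1f + %.4f*y'%(k[1],k[0]),'ang',90-np.degrees(np.arctan(k[0])))
def tinedge(o):
    # far/near long-side lines of tin lid from contour (roughly square on)
    c=o[5][:,0].astype(float);th=np.radians(o[4]);u=np.array([np.cos(th),np.sin(th)]);n=np.array([-u[1],u[0]])
    W=np.array([ray("top",p,.078)[:2]*1000 for p in c])-o[0]
    a=W@u;l=W@n
    for s,nm in((1,'robot side'),(-1,'rail side')):
        k=(abs(a)<65)&(l*s>40);p=np.polyfit(a[k],l[k],1);print(nm,'ang',o[4]+np.degrees(np.arctan(p[0])),'off',p[1])
E
python3 - <<'E'
from h import *
im=eyes.camera("top");rail(im);o,_=tin(im);print(o[0][:5]);tinedge(o[0])
R=st()[1]
z=np.array([-0.0248,-1,0]);z/=np.linalg.norm(z);y=np.array([0,0,-1.]);x=np.cross(y,z)
print((Ro.from_matrix(R.T@np.array([x,y,z]).T).as_rotvec()/np.pi).round(4))
rel([420,-16,135])
E
```

```text
far x=694.2 + 0.0248*y ang 88.5766854761059
near x=665.6 + 0.0250*y ang 88.56527321541246
(array([567.7, -15.8]), array([567.4, -15.9]), 161.0, 100.4, 83.3)
robot side ang 83.45991378340729 off 46.54427080057492
rail side ang 82.40545090518387 off -46.525080783059096
t 10.57 p [ 319.1 -460.8  140. ] F [0.9 0.5 0.7] w 0 
x [-1.     0.028 -0.002] y [ 0.002 -0.002 -1.   ] z [-0.028 -1.     0.002] q [-1.16  0.56  1.68  0.    0.9   0.43]
[-0.0008 -0.0011 -0.0006]
t 10.57 p [ 319.1 -460.8  140. ] F [0.9 0.5 0.7] w 0 
x [-1.     0.028 -0.002] y [ 0.002 -0.002 -1.   ] z [-0.028 -1.     0.002] q [-1.16  0.56  1.68  0.    0.9   0.43]
[420, -16, 135] shift [-0.883  0.041 -4.475]
```

Request:
{"name": "play_rows", "arguments": {"series": [[1, -0.17, 0, -0.37, 0, 0, 0], [1, -0.17, 0, -0.37, 0, 0, 0], [1, -0.17, 0, -0.37, 0, 0, 0], [1, -0.17, 0, -0.37, 0, 0, 0], [1, -0.17, 0, -0.37, 0, 0, 0], [1, -0.15, 0, -0.37, 0, 0, 0], [1, -0.13, 0, -0.37, 0, 0, 0], [1, -0.1, 0, -0.37, 0, 0, 0], [1, 0, 0, -0.37, 0, 0, 0], [1, 0, 0, -0.37, 0, 0, 0], [1, 0, 0, -0.37, 0, 0, 0], [1, 0, 0, -0.36, 0, 0, 0]]}}

```text
time: 11.57
position: [0.4531, -0.0152, 0.14]
tool_rot: [0.008, 0.707, -0.707, -0.008]
ft_force: [0.5, -0.0, -0.2]
grip_width: 0.0726
```

Request:
{"name": "play_rows", "arguments": {"series": [[1, 0, 0.15, 0, 0, 0, 0], [1, 0, 0.25, 0, 0, 0, 0], [1, 0, 0.25, 0, 0, 0, 0], [1, 0, 0.15, 0, 0, 0, 0], [1, 0, 0, 0, 0, 0, 0], [1, 0, 0, 0, 0, 0, 0]]}}

```text
time: 12.07
position: [0.4529, -0.0175, 0.0595]
tool_rot: [0.008, 0.707, -0.707, -0.009]
ft_force: [-0.5, 0.0, 0.3]
grip_width: 0.0868
```

```bash
python3 - <<'E'
from h import *
rel([500,-18,58])
im=eyes.camera("side");save("s9",im,(80,100,350,300),3)
im=eyes.camera("top");save("t9",im,(130,80,360,270),3)
E
```

```text
t 12.07 p [452.9 -17.5  59.5] F [-0.5  0.   0.3] w 87 
x [-1.     0.023  0.001] y [-0.001  0.001 -1.   ] z [-0.023 -1.    -0.001] q [-0.29  0.61  1.99  0.    0.54  1.31]
[500, -18, 58] shift [-0.471  0.015 -0.005]
```

View pics/t9.png

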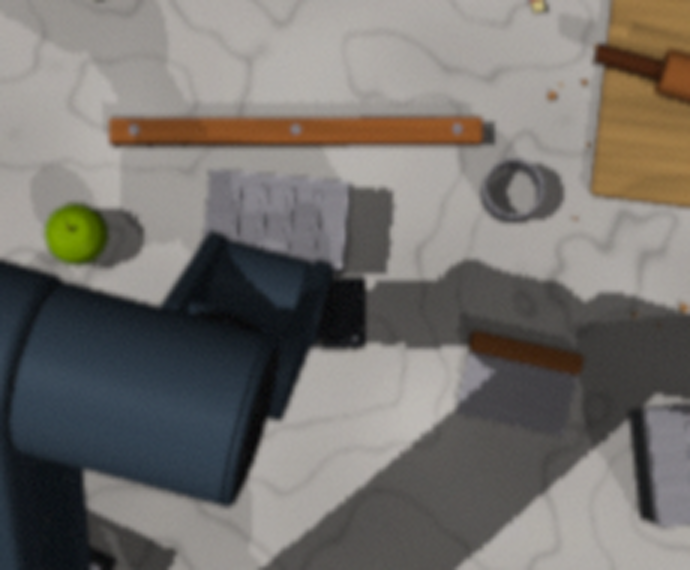

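View pics/s9.png

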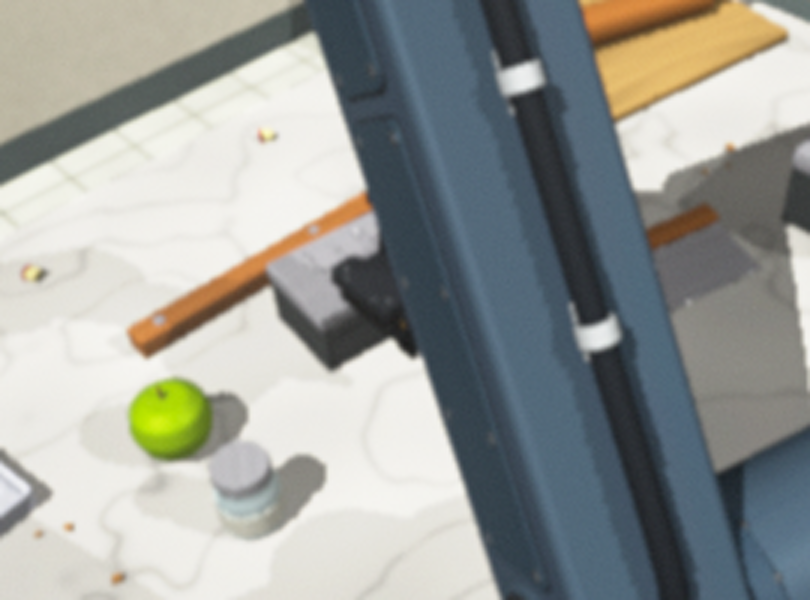

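Request:
{"name": "play_rows", "arguments": {"series": [[1, -0.1, 0, 0, 0, 0, 0], [1, -0.12, 0, 0, 0, 0, 0], [1, -0.12, 0, 0, 0, 0, 0], [1, -0.08, 0, 0, 0, 0, 0], [1, -0.06, 0, 0, 0, 0, 0], [1, -0.06, 0, 0, 0, 0, 0], [1, -0.06, 0, 0, 0, 0, 0], [1, -0.06, 0, 0, 0, 0, 0], [1, -0.06, 0, 0, 0, 0, 0], [1, -0.05, 0, 0, 0, 0, 0], [1, 0, 0, 0, 0, 0, 0], [1, 0, 0, 0, 0, 0, 0]]}}

```text
time: 13.17
position: [0.5304, -0.0205, 0.0597]
tool_rot: [0.009, 0.707, -0.707, -0.009]
ft_force: [-2.0, 1.0, 0.6]
grip_width: 0.0871
```

```bash
python3 - <<'E'
from h import *
st()
im=eyes.camera("top");save("t10",im,(180,100,300,200),6)
E
```

```text
t 13.17 p [530.4 -20.5  59.7] F [-2.   1.   0.6] w 87 
x [-1.     0.025 -0.   ] y [ 0.  0. -1.] z [-0.025 -1.    -0.   ] q [-0.25  0.66  1.8   0.    0.68  1.35]
```

View pics/t10.png

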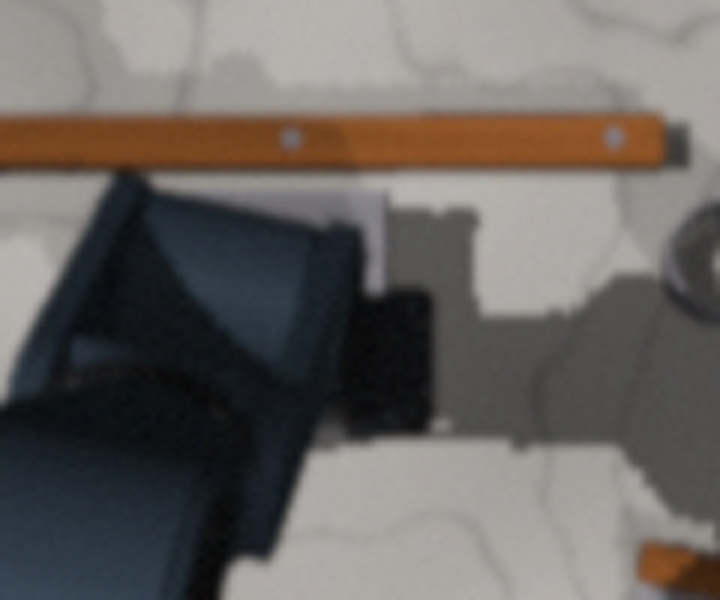

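Request:
{"name": "play_rows", "arguments": {"series": [[1, 0.1, 0, 0, 0, 0, 0], [1, 0.3, 0, 0, 0, 0, 0], [1, 0.4, -0.1, 0, 0, 0, 0], [1, 0, -0.35, 0.2, 0, 0, 0], [1, 0, -0.25, 0.3, 0, 0, 0], [1, 0, 0, 0.38, 0, 0, 0], [1, 0, 0, 0.4, 0, 0, 0], [1, 0, 0, 0.4, 0, 0, 0], [1, 0, 0, 0.4, 0, 0, 0], [1, 0.1, 0, 0.4, 0, 0, 0], [1, 0.2, 0, 0.35, 0, 0, 0], [1, 0.2, 0, 0.35, 0, 0, 0]]}}

```text
time: 14.22
position: [0.3929, -0.3391, 0.1303]
tool_rot: [-0.01, -0.706, 0.708, 0.008]
ft_force: [0.4, -0.2, 0.1]
grip_width: 0.0871
```

Request:
{"name": "play_rows", "arguments": {"series": [[1, 0.2, 0, 0.35, 0, 0, 0], [1, 0.2, 0, 0.35, 0, 0, 0], [1, 0.2, 0, 0.35, 0, 0, 0], [1, 0.1, 0, 0.2, 0, 0, 0], [1, 0, 0, 0, 0, 0, 0]]}}

```text
time: 14.63
position: [0.3178, -0.4662, 0.1305]
tool_rot: [-0.012, -0.704, 0.71, 0.01]
ft_force: [0.7, 0.1, -1.0]
grip_width: 0.0869
```

```bash
python3 - <<'E'
from h import *
st();im=eyes.camera("top");rail(im);o,_=tin(im)
for x in o:print(x[:5],x[5].mean(0));
tinedge(o[0])
save("t11",im,(150,100,330,220),4)
save("s11",eyes.camera("side"),(100,120,280,240),4)
E
```

```text
t 14.63 p [ 317.8 -466.2  130.5] F [ 0.7  0.1 -1. ] w 87 
x [-1.     0.031 -0.003] y [ 0.003 -0.009 -1.   ] z [-0.031 -0.999  0.009] q [-1.17  0.57  1.68 -0.    0.88  0.43]
far x=694.2 + 0.0248*y ang 88.5766854761059
near x=665.6 + 0.0246*y ang 88.59084479988655
(array([591.1, -11.5]), array([591. , -12.5]), 159.2, 95.9, 88.5) [[220.42957746 145.52816901]]
robot side ang 88.52064334722054 off 46.161023634829924
rail side ang 88.20603205176313 off -45.79272202073888
```

View pics/t11.png

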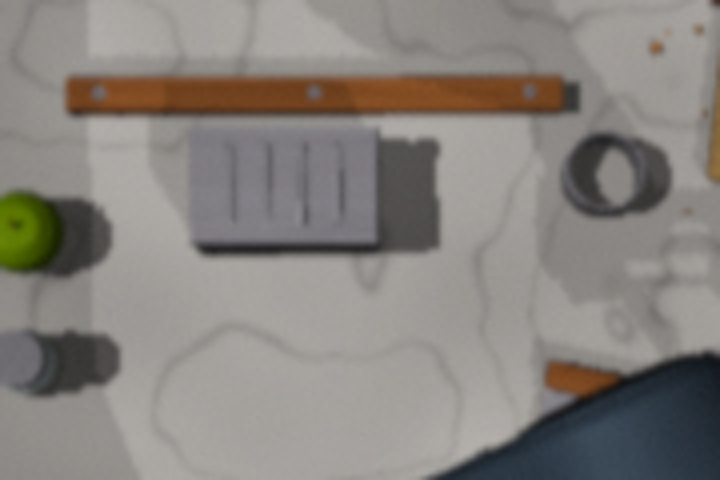

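View pics/s11.png

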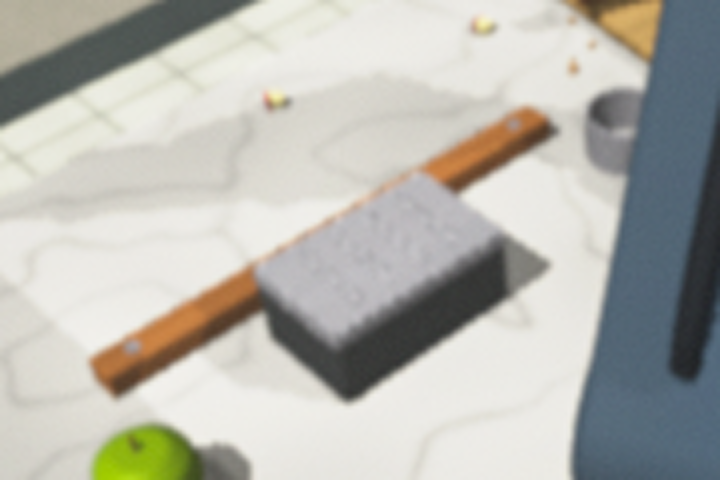

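Request:
{"name": "play_rows", "arguments": {"series": [[1, -0.17, 0, -0.37, 0, 0, 0], [1, -0.17, 0, -0.37, 0, 0, 0], [1, -0.17, 0, -0.37, 0, 0, 0], [1, -0.17, 0, -0.37, 0, 0, 0], [1, -0.17, 0, -0.37, 0, 0, 0], [1, -0.17, 0, -0.37, 0, 0, 0], [1, -0.17, 0, -0.37, 0, 0, 0], [1, -0.17, 0, -0.37, 0, 0, 0], [1, 0, 0, -0.39, 0, 0, 0], [1, 0, 0, -0.39, 0, 0, 0], [1, 0, 0, -0.39, 0, 0, 0], [1, 0, 0, -0.37, 0, 0, 0]]}}

```text
time: 15.73
position: [0.4656, -0.0084, 0.13]
tool_rot: [0.008, 0.707, -0.707, -0.008]
ft_force: [0.4, 0.4, -0.4]
grip_width: 0.0873
```

Request:
{"name": "play_rows", "arguments": {"series": [[1, 0, 0.15, 0, 0, 0, 0], [1, 0, 0.25, 0, 0, 0, 0], [1, 0, 0.2, 0, 0, 0, 0], [1, 0, 0.1, 0, 0, 0, 0], [1, 0, 0, 0, 0, 0, 0], [1, 0, 0, 0, 0, 0, 0]]}}

```text
time: 16.23
position: [0.4659, -0.0109, 0.0596]
tool_rot: [0.008, 0.707, -0.707, -0.009]
ft_force: [-0.2, 0.7, 0.3]
grip_width: 0.087
```

```bash
python3 - <<'E'
from h import *
rel([528,-14,59])
E
```

```text
t 16.23 p [465.9 -10.9  59.6] F [-0.2  0.7  0.3] w 87 
x [-1.     0.023  0.001] y [-0.001  0.    -1.   ] z [-0.023 -1.    -0.   ] q [-0.26  0.62  1.96  0.    0.57  1.33]
[528, -14, 59] shift [-0.622  0.006  0.017]
```

Request:
{"name": "play_rows", "arguments": {"series": [[1, -0.15, 0, 0, 0, 0, 0], [1, -0.2, 0, 0, 0, 0, 0], [1, -0.17, 0, 0, 0, 0, 0], [1, -0.06, 0, 0, 0, 0, 0], [1, -0.04, 0, 0, 0, 0, 0], [1, -0.04, 0, 0, 0, 0, 0], [1, -0.04, 0, 0, 0, 0, 0], [1, -0.04, 0, 0, 0, 0, 0], [1, -0.04, 0, 0, 0, 0, 0], [1, -0.04, 0, 0, 0, 0, 0], [1, -0.03, 0, 0, 0, 0, 0], [1, 0, 0, 0, 0, 0, 0]]}}

```text
time: 17.23
position: [0.5478, -0.0135, 0.0595]
tool_rot: [0.006, 0.708, -0.707, -0.011]
ft_force: [-4.6, 0.6, 3.4]
grip_width: 0.0875
```

Request:
{"name": "play_rows", "arguments": {"series": [[1, -0.02, 0, 0, 0, 0, 0], [1, -0.02, 0, 0, 0, 0, 0], [1, 0, 0, 0, 0, 0, 0]]}}

```text
time: 17.48
position: [0.5528, -0.0138, 0.0594]
tool_rot: [0.007, 0.707, -0.707, -0.01]
ft_force: [-4.1, 0.9, 1.2]
grip_width: 0.0872
```

Still only sliding friction; continue in small steps until the force rises.

Request:
{"name": "play_rows", "arguments": {"series": [[1, -0.02, 0, 0, 0, 0, 0], [1, -0.02, 0, 0, 0, 0, 0], [1, 0, 0, 0, 0, 0, 0]]}}

```text
time: 17.73
position: [0.557, -0.0142, 0.0594]
tool_rot: [0.007, 0.707, -0.707, -0.01]
ft_force: [-5.4, -0.8, 2.0]
grip_width: 0.0871
```

```bash
python3 - <<'E'
from h import *
st();save("t12",eyes.camera("top"),(180,100,300,200),6)
E
```

```text
t 17.73 p [557.  -14.2  59.4] F [-5.4 -0.8  2. ] w 87 
x [-1.     0.024  0.005] y [-0.005  0.001 -1.   ] z [-0.024 -1.    -0.001] q [-0.23  0.68  1.73 -0.    0.73  1.37]
```

View pics/t12.png

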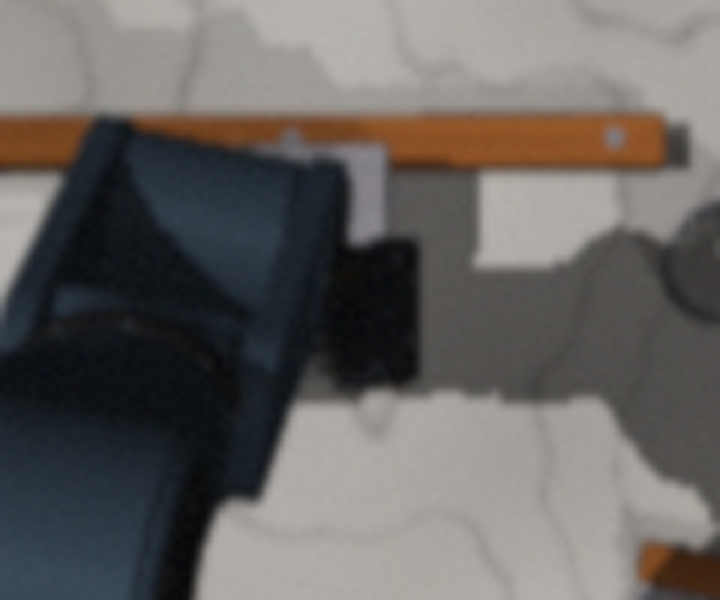

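Request:
{"name": "play_rows", "arguments": {"series": [[1, -0.015, 0, 0, 0, 0, 0], [1, -0.015, 0, 0, 0, 0, 0], [1, 0, 0, 0, 0, 0, 0]]}}

```text
time: 18.03
position: [0.5571, -0.0141, 0.0595]
tool_rot: [0.004, 0.707, -0.707, -0.012]
ft_force: [-9.9, -2.2, 6.3]
grip_width: 0.0872
```

Request:
{"name": "play_rows", "arguments": {"series": [[1, -0.02, 0, 0, 0, 0, 0], [1, -0.02, 0, 0, 0, 0, 0], [1, 0, 0, 0, 0, 0, 0]]}}

```text
time: 18.28
position: [0.5571, -0.014, 0.0591]
tool_rot: [0.001, 0.708, -0.707, -0.015]
ft_force: [-16.5, -2.4, 11.2]
grip_width: 0.0872
```

Firmly seated (17 N, no further motion). Withdraw and check.

Request:
{"name": "play_rows", "arguments": {"series": [[1, 0.05, 0, 0, 0, 0, 0], [1, 0.1, 0, 0, 0, 0, 0], [1, 0.3, 0, 0, 0, 0, 0], [1, 0.4, 0, 0, 0, 0, 0], [1, 0.1, -0.35, 0.2, 0, 0, 0], [1, 0, -0.3, 0.3, 0, 0, 0], [1, 0, 0, 0.38, 0, 0, 0], [1, 0, 0, 0.4, 0, 0, 0], [1, 0, 0, 0.4, 0, 0, 0], [1, 0, 0, 0.4, 0, 0, 0], [1, 0.1, 0, 0.4, 0, 0, 0], [1, 0.2, 0, 0.35, 0, 0, 0]]}}

```text
time: 19.28
position: [0.4373, -0.2993, 0.1252]
tool_rot: [-0.011, -0.705, 0.709, 0.006]
ft_force: [0.0, 0.3, 0.2]
grip_width: 0.0872
```

Request:
{"name": "play_rows", "arguments": {"series": [[1, 0.2, 0, 0.35, 0, 0, 0], [1, 0.2, 0, 0.35, 0, 0, 0], [1, 0.2, 0, 0.35, 0, 0, 0], [1, 0.1, 0, 0.3, 0, 0, 0], [1, 0, 0, 0, 0, 0, 0]]}}

```text
time: 19.7
position: [0.3602, -0.4363, 0.1253]
tool_rot: [-0.013, -0.703, 0.711, 0.009]
ft_force: [0.8, -0.2, 0.1]
grip_width: 0.087
```

```bash
python3 - <<'E'
from h import *
st();im=eyes.camera("top");o,_=tin(im)
for x in o:print(x[:5],x[5].mean(0));
tinedge(o[0])
a=cv2.imread("pics/top0.png")[...,::-1]
save("t13",im,(140,100,340,230),4)
save("s13",eyes.camera("side"),(100,120,280,240),4)
E
```

```text
t 19.7 p [ 360.2 -436.3  125.3] F [ 0.8 -0.2  0.1] w 87 
x [-1.     0.031 -0.005] y [ 0.004 -0.011 -1.   ] z [-0.031 -0.999  0.011] q [-1.08  0.58  1.68 -0.    0.87  0.53]
(array([615.2, -14. ]), array([615.3, -14. ]), 156.1, 95.8, 89.0) [[220.51449275 138.57971014]]
robot side ang 89.1905387339046 off 43.41246913021762
rail side ang 89.71322914149503 off -44.253684703502394
```

View pics/t13.png

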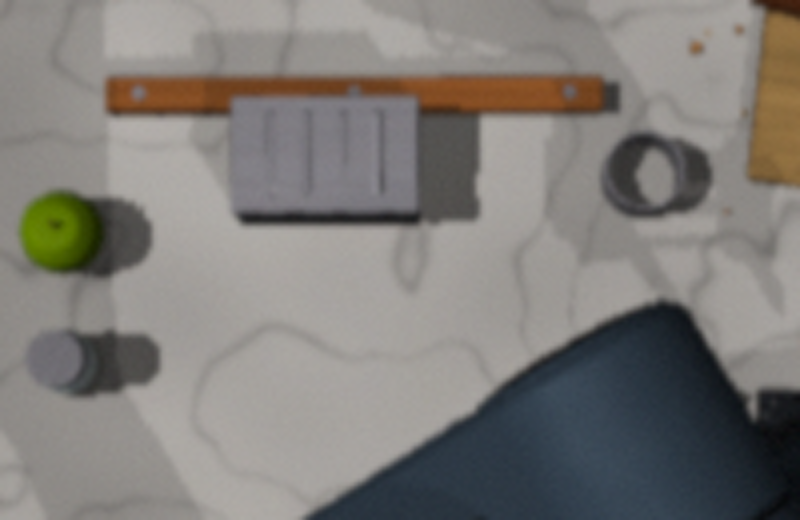

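View pics/s13.png

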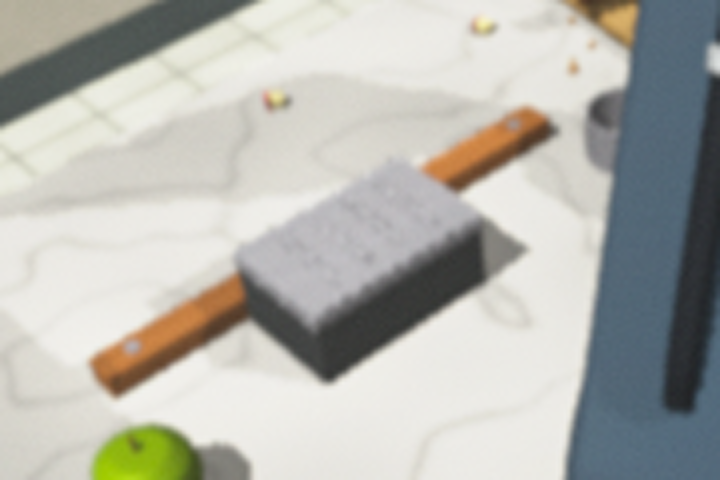

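```bash
python3 - <<'E'
from h import *
im=np.mean([eyes.camera("top").astype(float) for _ in range(6)],0)
B=im[...,2];S=im[...,0]-im[...,2]
L=[];F=[]
for c in range(201,243):
    g=B[140:160,c];d=-np.diff(g);k=np.argmax(d);  # lid->dark wall
    w=d[max(k-2,0):k+3];L.append(ray("top",(c,140+(np.arange(max(k-2,0),k+3)*w).sum()/w.sum()+.5),.078)[:2]*1000)
    g=S[118:132,c];d=-np.diff(g);k=np.argmax(d);k0=max(k-2,0);w=d[k0:k+3]
    F.append(ray("top",(c,118+(np.arange(k0,k0+len(w))*w).sum()/w.sum()+.5),.078)[:2]*1000)
for n,A in(("robot",L),("rail",F)):
    A=np.array(A);p=np.polyfit(A[:,1],A[:,0],1);r=A[:,0]-np.polyval(p,A[:,1]);print(n,90-np.degrees(np.arctan(p[0])),'x at -14',np.polyval(p,-14),'rms',r.std())
L=[]
for c in list(range(172,194))+list(range(252,288)):
    g=S[120:136,c];d=-np.diff(g);k=np.argmax(d);k0=max(k-2,0);w=d[k0:k+3]
    L.append(ray("top",(c,120+(np.arange(k0,k0+len(w))*w).sum()/w.sum()+.5),.025)[:2]*1000)
A=np.array(L);p=np.polyfit(A[:,1],A[:,0],1);print('railface',90-np.degrees(np.arctan(p[0])),np.polyval(p,-14))
b=cv2.cvtColor(cv2.imread("pics/top0.png"),cv2.COLOR_BGR2RGB).astype(float)
for n,x in(("apple",(140,143,172,172)),("jar",(143,180,172,202)),("cutter",(288,130,320,158)),("scr",(282,188,300,210))):
    (dx,dy),r=cv2.phaseCorrelate(b[x[1]:x[3],x[0]:x[2]].mean(2),im[x[1]:x[3],x[0]:x[2]].mean(2));print(n,round(dx,2),round(dy,2),round(r,2))
E
```

```text
robot 66.14082012481927 x at -14 590.9596253690432 rms 44.13648861314639
rail 89.19094751355374 x at -14 667.104988504918 rms 0.619231118086939
railface 88.65420531996187 666.0109091913776
apple 0.17 0.07 0.97
jar 0.12 0.11 0.95
cutter -0.04 0.05 0.71
scr -0.01 0.09 0.71
```

```bash
python3 - <<'E'
from h import *
im=np.mean([eyes.camera("top").astype(float) for _ in range(6)],0)
B=im.mean(2)
print(B[150:159,[205,215,225,235,240]].round())
L=[]
for c in range(201,241):
    g=B[148:160,c];k=np.where(g<90)[0][0]  # first dark
    L.append(ray("top",(c,148+k-1+(g[k-1]-90)/(g[k-1]-g[k])),.078)[:2]*1000)
A=np.array(L);p=np.polyfit(A[:,1],A[:,0],1);print(90-np.degrees(np.arctan(p[0])),(A[:,0]-np.polyval(p,A[:,1])).round(1))
L=[]
for c in range(201,241): # foot: dark -> counter
    g=B[150:162,c];k=np.where(g<75)[0][-1]
    L.append(ray("top",(c,150+k+(75-g[k])/(g[k+1]-g[k])),0.)[:2]*1000)
A=np.array(L);p=np.polyfit(A[:,1],A[:,0],1);print('foot',90-np.degrees(np.arctan(p[0])),np.polyval(p,-14),(A[:,0]-np.polyval(p,A[:,1])).round(1))
E
```

```text
[[128. 128. 125. 124. 124.]
 [124. 122. 120. 118. 120.]
 [107.  99.  96.  95. 101.]
 [ 72.  61.  58.  59.  65.]
 [ 37.  33.  31.  33.  34.]
 [ 58.  58.  57.  57.  51.]
 [125. 124. 121. 122. 107.]
 [162. 160. 157. 158. 138.]
 [169. 167. 164. 166. 142.]]
88.8719639707277 [ 0.2  0.2  0.5  0.4 -0.2 -0.5 -0.5 -0.5 -0.5 -0.3  0.4  0.6  0.7  0.6
  0.4  0.  -0.3 -0.3 -0.4 -0.5 -0.5 -0.3  0.3  0.5  0.5  0.3 -0.2 -0.4
 -0.4 -0.4 -0.3 -0.3 -0.3 -0.1  0.3  0.6  0.6  0.5 -0.  -0.3]
foot 88.3973132484075 570.536155538286 [ 0.3 -0.  -0.1 -0.1 -0.1 -0.  -0.   0.  -0.  -0.  -0.  -0.  -0.  -0.
 -0.  -0.  -0.  -0.  -0.  -0.   0.  -0.  -0.  -0.  -0.   0.   0.   0.
  0.   0.1  0.1  0.1  0.1  0.1  0.1  0.1  0.1  0.  -0.1 -0.4]
```

```bash
python3 -c "
from rig import ticket
print(ticket.hand_in())"
```

```text
the job is handed in; nothing more can be done
None
```

The tin is home: one long side lies flat against the rail. I handed the job in at about 20 s, with the arm clear of everything.

- **Which tin:** I took the one near the rail (pixel 227,162), which measured 160 × 101 mm. The look-alike at (126,274) measured 213 × 132 mm. A third, dark tin near (380,230) was partly hidden by the arm and I did not measure it.
- **Turning:** I pushed first at the far-right corner, then at the near-left corner. That walked the tin from about 84° off to about 5° off, clear of the rail. With two open fingers I then squared it about 23 mm short of the rail, where it measured 88.2–88.5° against the rail's 88.6°.
- **Pushing home:** I pushed until it stopped moving. The wrist force rose to about 17 N along the push (about 20 N in all), well under the 120 N limit.
- **Last checks:**
  - The tin's centre is at x ≈ 615 mm; I expected 614.7 mm.
  - The edge angles did not fully agree: the foot edge read 88.4°, the robot-side lid edge 88.9–89.2° and the scalloped rail-side lid edge 89.2–89.7°. I trust the foot edge most, because it is straight and clean.
  - The apple, jar and cutter had not moved, within about 0.2 pixel. For the scraper I could compare only its left part, and that had not moved either.

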